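# Give each pot its own filter funnel

## Task

The three steel filter funnels have been left with the wrong pots: park one of them on the free half of the marble slab to make room, then shift them round until each funnel stands spout up in the middle of the cork pad on the board of the pot base of its own size (small with small, medium with medium, large with large). Move only the funnels, never tip one over, and leave the cup, the nylon pusher and the screwdriver where they are.

Things in the scene. Friction and masses are not known exactly. Their poses are not given: they have to be found in the camera images.
- funnel_small: The small steel filter funnel, standing upside down: round bowl 44 mm across, 24 mm high, mouth down; plain round spout tube, 11 mm diameter, straight up from the bowl's middle; 70 mm high in all; about 30 g. Origin: centre of its underside; z up along the tube. Loose; starts on the cork pad of a wrong board.
- funnel_medium: The medium steel filter funnel, standing upside down: round bowl 58 mm across, 28 mm high, mouth down; plain round spout tube, 12 mm diameter, straight up from the bowl's middle; 84 mm high in all; about 45 g. Origin: centre of its underside; z up along the tube. Loose; starts on the cork pad of a wrong board.
- funnel_large: The large steel filter funnel, standing upside down: round bowl 74 mm across, 34 mm high, mouth down; plain round spout tube, 13 mm diameter, straight up from the bowl's middle; 100 mm high in all; about 65 g. Origin: centre of its underside; z up along the tube. Loose; starts on the cork pad of a wrong board.
- board_small: The small pot's board, fixed: dark wood 240 x 100 x 12 mm. Far end: fixed small octagonal aluminium pot base, 62 mm across, 50 mm high. Near end: round cork pad 84 mm across, 4 mm thick. Origin: on the table below the pad's centre; pad top 16 mm above it. x runs along the board to the pot base, whose axis is at x = 127 mm; board spans x -52 to 188 mm.
- board_medium: The medium pot's board, fixed: dark wood 240 x 106 x 12 mm. Far end: fixed medium octagonal aluminium pot base, 82 mm across, 68 mm high. Near end: round cork pad 84 mm across, 4 mm thick. Origin: on the table below the pad's centre; pad top 16 mm above it. x runs along the board to the pot base, whose axis is at x = 127 mm; board spans x -52 to 188 mm.
- board_large: The large pot's board, fixed: dark wood 240 x 120 x 12 mm. Far end: fixed large octagonal aluminium pot base, 104 mm across, 90 mm high. Near end: round cork pad 84 mm across, 4 mm thick. Origin: on the table below the pad's centre; pad top 16 mm above it. x runs along the board to the pot base, whose axis is at x = 127 mm; board spans x -52 to 188 mm.
- slab: Marble slab, fixed, 240 x 115 x 12 mm, no cork pad: the cup stands at its far end, the near half is the free spot. Origin: on the table below the middle of the free half; slab top 12 mm above it. x runs along the slab to the cup, at about x = 127 mm; slab spans x -52 to 188 mm.
- cup: White ceramic cup without handle, 64 mm across at the rim, 55 mm high, loose on the far end of the marble slab; stays there. Origin: centre of its underside.
- pusher: White nylon gasket pusher, loose, standing upright near the robot: foot disc 54 mm across, shaft 24 mm, knob 36 mm, 88 mm high; stays there. Origin: centre of its underside.
- screwdriver: Screwdriver lying on the table near the robot, 150 mm long, loose; stays there. Origin: under its middle; x along it from handle to tip.

How it is judged:
On the way:
1. one of the three funnels stands released, spout up, on the free half of the marble slab (((x of funnel_small in the frame of slab between -0.055 and 0.1 m and y of funnel_small in the frame of slab between -0.06 and 0.06 m and z of funnel_small in the frame of slab between 0.008 and 0.016 m and angle between funnel_small's own z axis and vertical below 0.1 rad and linear speed of funnel_small below 0.02 m/s and contact force between funnel_small and the fingers below 0.05 N) or (x of funnel_medium in the frame of slab between -0.055 and 0.1 m and y of funnel_medium in the frame of slab between -0.06 and 0.06 m and z of funnel_medium in the frame of slab between 0.008 and 0.016 m and angle between funnel_medium's own z axis and vertical below 0.1 rad and linear speed of funnel_medium below 0.02 m/s and contact force between funnel_medium and the fingers below 0.05 N) or (x of funnel_large in the frame of slab between -0.055 and 0.1 m and y of funnel_large in the frame of slab between -0.06 and 0.06 m and z of funnel_large in the frame of slab between 0.008 and 0.016 m and angle between funnel_large's own z axis and vertical below 0.1 rad and linear speed of funnel_large below 0.02 m/s and contact force between funnel_large and the fingers below 0.05 N))), for 0.2 s.
At the end, for the whole second after the job is handed in: Each funnel stands released and at rest, spout up (within 0.1 rad), on the cork pad of the board with the pot base of its own size, its centre within 12 mm of the pad's centre and its underside within 4 mm of the pad's top (horizontal distance between funnel_small and board_small below 0.012 m and z of funnel_small in the frame of board_small between 0.012 and 0.02 m and angle between each of funnel_small, funnel_medium, funnel_large's own z axis and vertical below 0.1 rad and linear speed of each of funnel_small, funnel_medium, funnel_large below 0.02 m/s and contact force between each of funnel_small, funnel_medium, funnel_large and the fingers below 0.05 N and horizontal distance between funnel_medium and board_medium below 0.012 m and z of funnel_medium in the frame of board_medium between 0.012 and 0.02 m and horizontal distance between funnel_large and board_large below 0.012 m and z of funnel_large in the frame of board_large between 0.012 and 0.02 m); the robot touches nothing.
It fails at once if a funnel is tipped over (more than 0.7 rad from upright) (angle between any of funnel_small, funnel_medium, funnel_large's own z axis and vertical above 0.7 rad).
It fails at once if the cup is moved by more than 20 mm (distance of cup from where it was at the start of the episode above 0.02 m).
It fails at once if the pusher is moved by more than 20 mm (distance of pusher from where it was at the start of the episode above 0.02 m).
It fails at once if the screwdriver is moved by more than 20 mm (distance of screwdriver from where it was at the start of the episode above 0.02 m).
It also fails if it takes over 112 s, if anything falls off the work surface, if the arm or the gripper's body presses on something with over 40 N, if the wrist force passes 120 N, or if a joint passes its speed limit or range.

## Robot

A 6-joint arm with a two-finger parallel gripper is mounted at the origin on the work surface. World frame = base frame: x ahead of the robot, y to its left, z up, the work surface at z = 0. Lengths are in m, angles in rad, forces in N, time in s.
With the tool pointing down it reaches from about 0.25 to 0.725 m from the base axis. Payload 4 kg.
Tool frame: the origin (TCP) lies at the very end of the fingers, on their centre line; the grasp point (between the pads) lies 19 mm behind it; z points along the fingers, y is the direction in which the jaws open and shut (so a half turn about z gives the same grasp; the last joint's range is limited). The gripper opens to 85 mm and grips with 20 to 120 N. Pads are 22 mm wide; open, the fingers measure 114 mm over their backs; the gripper's body (76 mm by 85 mm) begins 54 mm behind the grasp point. The pads swing forward as they close: fully open they stand 13 mm farther back than shut.
Start: joints at [-1.251, 0.241, 0.005, 1.335, 0, 1.571], TCP at [0.157, -0.475, 0.231] pointing down, gripper open.
Joint ranges: [-2.72, 2.72], [-1.05, 1.87], [-1.09, 1.28], [-1.99, 2.15], [-1.42, 1.44], [-3.14, 3.14]. Speed limits (rad/s): [2.79, 2.79, 3.14, 3.14, 3.14, 3.14].

## Interface

Orientations are given as a unit quaternion [x, y, z, w].
In Python, from cell import ctrl, imaging, order, spotter gives the robot as it stands. The module is installed in compiled form; this text tells all that it offers.
- The arm moves only by the tool servo_tool, never from a script. Its argument "increments" is a list of rows, each an object with "delta_pos": the shift along the tool's x, y, z in units of 50 mm (1.0 is 50 mm), a list of three; "roll": the turn about the tool's z in units of 5 degrees (1.0 is 5 degrees); "jaw": the finger opening in mm, from 0 to 85.4. In form: [{"delta_pos": [dx, dy, dz], "roll": roll, "jaw": jaw}, ...]. A call has exactly 8 rows; each row is the pose to reach, as a shift and turn from the pose commanded when the call began, along the tool's axes at that moment; what a row does not reach only later rows make up. A row lasts 1/8 s, in which the tool goes at most 62.5 mm and 10.7 degrees, less where a joint would pass 70% of its speed; a pose out of reach is approached as far as the arm can. A call with a gripper value outside its range is refused whole. The fingers move at their own pace and stop on an object; "grip_force" is the grip in N (left out, the last holds). Time passes only in rows, so rows that repeat a pose let the fingers close, or fill a call up. It gives the time, the measured TCP pose, the force and the opening at its end, in the units of the state.
- ctrl.get_state(): the state, without advancing time (a new reading comes with each control period).
- imaging.camera(name): name is "scene" or "top"; returns a dict with "color" (420x560x3 uint8, red, green, blue), "fov_y" (degrees; the focal length in pixels is half the picture's height over the tangent of half this angle, whatever the lens; pixels are square), "cx", "cy" (the principal point, pixels), "D" ([k1, k2, p1, p2, k3] as OpenCV has them; the pictures are not rectified), "R" (3x3) and "t" (3): a world point X has camera coordinates R X + t. Camera axes: x right, y down, z forward; pixel columns grow to the right and rows downward; lengths in m; the calibration is good to about 2 mm. A picture is of the moment at which its call begins. There is no depth.
- order.sign_off(): hands the job in, once; it reports no verdict.
Trained networks look in a picture, given as the dict that the camera call returned (one of the last four; its "shot" number tells which), for a name from the list of things; names that differ only in an ending like _2 or _b are one class to them, and where a whole thing is asked for, a point or a joint stands for the part that bears it (a point fixed in the world has none). Each returns a list of dicts, best first, with "conf" (0 to 1); they miss things now and then, are a little off and sometimes report something else, mostly with a low value. They report only what shows in the picture. A call takes as long as a camera call.
- spotter.trace(query, picture): "region" (420x560 bool, what is visible of it) and "uv" ([column, row] in pixels, amid what is visible of it).
- spotter.spot_point(query, picture): "uv" ([column, row] in pixels: a listed point, or the origin of a listed thing).
The state is a dict: "time": time; "joint_pos": joint angles; "dq": joint speeds; "effort": joint torques, N m; "tcp_pos": TCP position; "tcp_rot": TCP orientation; "force": force on the tool from outside, world axes, zero at the start; "ft_torque": the same for the moment, N m; "finger_gap": finger opening in m.
Only numpy, scipy, OpenCV 4.12 (cv2) and the standard library are available. Lean on these libraries where they do the work, as an engineer would, in place of code of your own. Each camera call takes 0.05 s, during which the arm holds its last target.

## Working session

There is one attempt and no reset: what is moved stays moved. The work goes in short steps, Python scripts to look and compute and a tool call to move; the robot and the scene stay as the last step left them, time stands still between calls to the robot, and variables do not carry over. Pictures are saved under pics/ and viewed, and the job is handed in when it is done.

Besides the shell and the picture viewer there is one more tool, called by a JSON object that holds its "op" and its "data", one argument or row to a line. servo_tool: Moves the arm, as the interface text tells. Its arguments: {"type":"object","properties":{"increments":{"type":"array","items":{"type":"object","properties":{"delta_pos":{"type":"array","items":{"type":"number"}},"roll":{"type":"number"},"jaw":{"type":"number"}}}},"grip_force":{"type":"number"}},"required":["increments"]}

```bash
mkdir -p pics; cat > h.py <<'E'
import numpy as np, cv2, json
from cell import ctrl, imaging, order, spotter
def K(p):
    f=p["color"].shape[0]/2/np.tan(np.radians(p["fov_y"])/2)
    return np.array([[f,0,p["cx"]],[0,f,p["cy"]],[0,0,1.]])
def ray(p,uv):
    u=cv2.undistortPoints(np.array([[uv]],float),K(p),np.array(p["D"],float))[0,0]
    R=np.array(p["R"]);t=np.array(p["t"])
    return -R.T@t, R.T@np.array([u[0],u[1],1])
def onz(p,uv,z):
    c,d=ray(p,uv); return c+d*(z-c[2])/d[2]
def proj(p,X):
    R=np.array(p["R"]);
    return cv2.projectPoints(np.atleast_2d(np.array(X,float)),cv2.Rodrigues(R)[0],np.array(p["t"],float),K(p),np.array(p["D"],float))[0][:,0]
def save(p,n): cv2.imwrite("pics/"+n,p["color"][:,:,::-1])
E
python3 - <<'E'
from h import *
s=ctrl.get_state(); print({k:np.round(s[k],3) for k in s})
for n in("top","scene"):
    p=imaging.camera(n); save(p,n+"0.png"); R=np.array(p["R"]);print(n,p["fov_y"],-R.T@np.array(p["t"]),R[2])
    for q in "funnel_small funnel_medium funnel_large board_small board_medium board_large slab cup pusher screwdriver".split():
        z={'b':0,'s':0}.get(q[0],0); z=.016 if q[0]=='f' else .012 if q=='cup' else 0
        for r in spotter.spot_point(q,p)[:3]:
            print(n,q,round(r["conf"],2),np.round(r["uv"],1),np.round(onz(p,r["uv"],z),4)[:2])
E
```

```text
{'time': np.float64(0.0), 'joint_pos': array([-1.251,  0.241,  0.004,  1.335, -0.   ,  1.571]), 'dq': array([-0.002,  0.   ,  0.   ,  0.   , -0.   ,  0.001]), 'effort': array([ 2.0000e-03, -3.7232e+01,  2.5241e+01,  1.7000e-02, -0.0000e+00,
        0.0000e+00]), 'tcp_pos': array([ 0.157, -0.474,  0.23 ]), 'tcp_rot': array([ 0.987,  0.159, -0.   , -0.001]), 'force': array([ 0.533, -0.135,  1.334]), 'ft_torque': array([0.055, 0.002, 0.004]), 'finger_gap': np.float64(0.085)}
top 57.489104693813786 [0.47241575 0.00331544 0.81846761] [ 0.08801508 -0.00428059 -0.99610994]
top funnel_small 0.61 [435.8 260.8] [ 0.4532 -0.3287]
top funnel_medium 0.89 [323.7 207. ] [ 0.5638 -0.0931]
top funnel_large 0.87 [112.7 244. ] [0.4806 0.3487]
top board_small 0.84 [118.9 246.2] [0.4763 0.3421]
top board_medium 0.57 [433.6 264.9] [ 0.4441 -0.3303]
top board_medium 0.2 [325.7 209.7] [ 0.5598 -0.0994]
top board_large 0.62 [323.6 206.8] [ 0.566  -0.0948]
top slab 0.78 [219.8 197.2] [0.5842 0.129 ]
top cup 0.94 [216.6 140.4] [0.7058 0.1372]
top cup 0.42 [434.5 264.3] [ 0.4457 -0.3274]
top pusher 0.9 [272.3 281.4] [0.406  0.0135]
top screwdriver 0.8 [176.7 286.8] [0.3923 0.2155]
top screwdriver 0.31 [435.4 264.5] [ 0.4449 -0.3342]
scene 51.30316070300941 [ 1.23328169 -0.23809492  0.70949547] [-0.69808808  0.23294299 -0.67706026]
scene funnel_small 0.58 [131.9 225.8] [ 0.4411 -0.3288]
scene funnel_medium 0.65 [244.6 237.5] [ 0.5669 -0.0975]
scene funnel_large 0.78 [400.1 172.4] [0.4818 0.3443]
scene board_small 0.75 [400.3 177.2] [0.4825 0.3475]
scene board_medium 0.6 [136.2 235.1] [ 0.4576 -0.3247]
scene board_large 0.74 [246.5 238.6] [ 0.5564 -0.0912]
scene slab 0.77 [340.8 221.8] [0.5809 0.131 ]
scene cup 0.88 [374.6 257.5] [0.7153 0.1445]
scene pusher 0.4 [132.4 234.5] [ 0.4526 -0.3327]
scene pusher 0.33 [372.2 257.7] [0.7052 0.146 ]
scene screwdriver 0.55 [336.2 168. ] [0.3871 0.209 ]
```

View pics/top0.png

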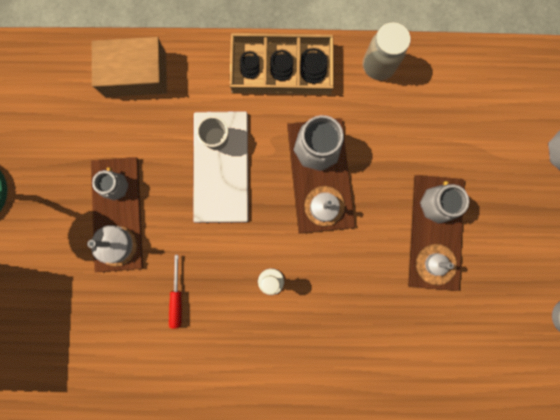

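View pics/scene0.png

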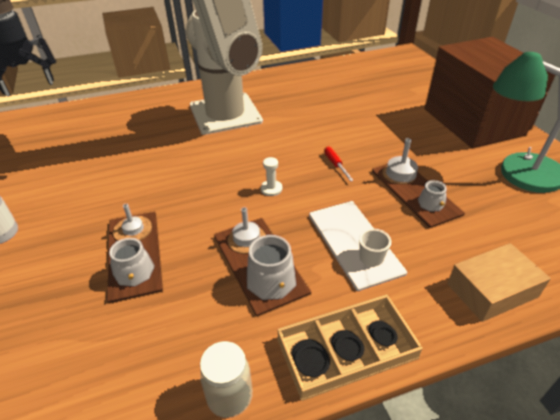

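```bash
cat >> h.py <<'E'
def ortho(p,z,x0,x1,y0,y1,s=0.0005):
    # rows: x decreasing, cols: y decreasing
    xs=np.arange(x1,x0,-s); ys=np.arange(y1,y0,-s)
    X,Y=np.meshgrid(xs,ys,indexing='ij')
    uv=proj(p,np.stack([X,Y,0*X+z],-1).reshape(-1,3)).reshape(X.shape+(2,)).astype(np.float32)
    return cv2.remap(p["color"],uv[...,0],uv[...,1],cv2.INTER_CUBIC)
E
python3 - <<'E'
from h import *
p=imaging.camera("top")
ims=[]
for (xc,yc) in ((.54,.345),(.63,-.085),(.51,-.335),(.63,.13)):
    im=ortho(p,.012,xc-.16,xc+.16,yc-.1,yc+.1,.001); im=np.ascontiguousarray(im)
    ims.append(im)
o=np.hstack(ims); cv2.imwrite("pics/o.png",o[:,:,::-1])
for q,z in(("board_small",0),("board_medium",0),("board_large",0),("slab",0)):
    pass
E
```

```text
(no output)
```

View pics/o.png

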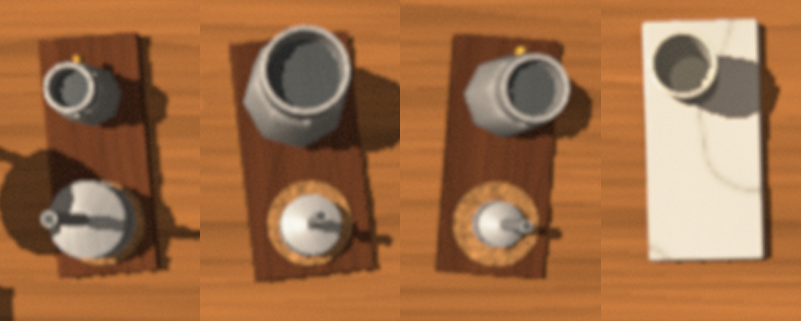

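```bash
python3 - <<'E'
from h import *
p=imaging.camera("top")
for i,(xc,yc) in enumerate(((.54,.345),(.63,-.085),(.51,-.335))):
    im=ortho(p,.012,xc-.14,xc+.14,yc-.1,yc+.1,.0005); im=np.ascontiguousarray(im)
    for k in range(0,560,40): cv2.putText(im,"%.2f"%(xc+.14-k*.0005),(0,k+4),0,.3,(255,255,255)); cv2.line(im,(0,k),(400,k),(255,255,255) if k%200==0 else (140,140,200),1)
    for k in range(0,400,40): cv2.putText(im,"%.3f"%(yc+.1-k*.0005),(k,10),0,.3,(255,255,255)); cv2.line(im,(k,0),(k,560),(140,140,200),1)
    cv2.imwrite(f"pics/z{i}.png",im[:,:,::-1])
im=np.hstack([cv2.imread(f"pics/z{i}.png") for i in (0,1)]);cv2.imwrite("pics/z01.png",im)
E
```

```text
(no output)
```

View pics/z01.png

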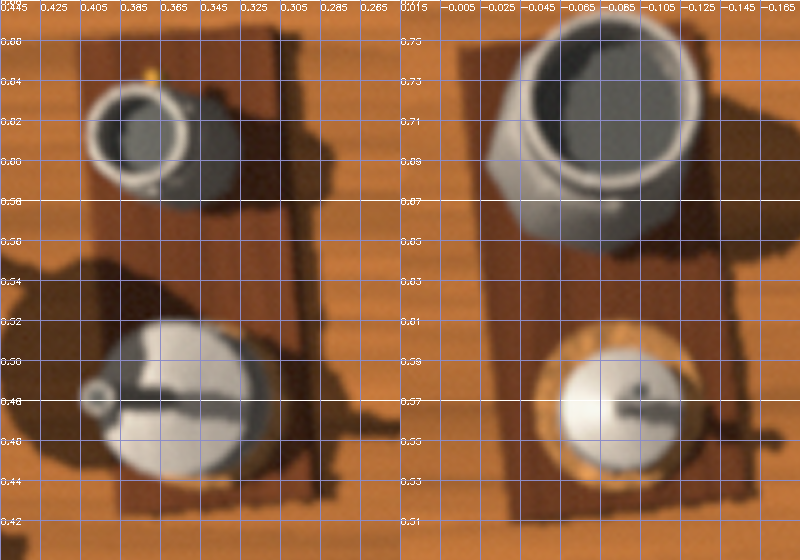

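View pics/z2.png

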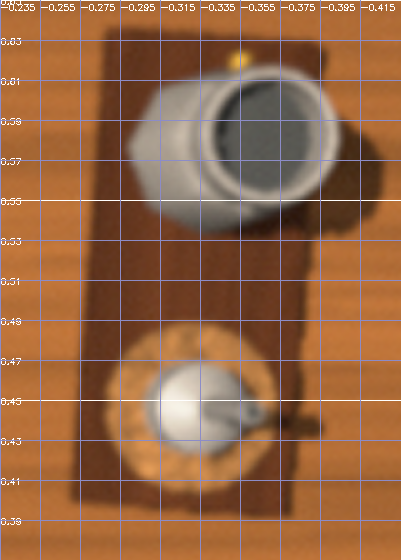

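```bash
cat > fit.py <<'E'
from h import *
from scipy.optimize import minimize
W={"small":.1,"medium":.106,"large":.12}
def sample(img,uv): return cv2.remap(img,uv[:,0].astype(np.float32)[None],uv[:,1].astype(np.float32)[None],cv2.INTER_LINEAR)[0]
def tf(q,L):
    c,s=np.cos(q[2]),np.sin(q[2]); L=np.atleast_2d(L)
    return np.c_[q[0]+c*L[:,0]-s*L[:,1],q[1]+s*L[:,0]+c*L[:,1],L[:,2]]
def contrast(img,poly,d=1.5):
    # poly closed image polygon Nx2, outward offset
    e=np.roll(poly,-1,0)-np.roll(poly,1,0); n=np.c_[e[:,1],-e[:,0]]; n/=np.linalg.norm(n,axis=1)[:,None]+1e-9
    c=poly.mean(0)
    n*=np.sign(((poly-c)*n).sum(1))[:,None]
    return sample(img,poly+d*n)-sample(img,poly-d*n)
def boardcost(q,views,w,pad=True,wood=True):
    tot=0
    C=np.array([[x,y,z] for x in(-.052,.188) for y in(-w/2,w/2) for z in(0,.012)])
    a=np.linspace(0,2*np.pi,120,endpoint=False)
    circ=np.c_[.042*np.cos(a),.042*np.sin(a),0*a+.016]
    for p,img in views:
        h=cv2.convexHull(proj(p,tf(q,C)).astype(np.float32))[:,0]
        pts=np.concatenate([h[i]+(h[(i+1)%len(h)]-h[i])*np.linspace(0.02,.98,60)[:,None] for i in range(len(h))])
        if wood: tot+=np.clip(contrast(img,pts),-80,80).mean()
        else: tot+=-np.clip(contrast(img,pts),-80,80).mean()
        if pad: tot-=.5*np.clip(contrast(img,proj(p,tf(q,circ))),-80,80).mean()
    return -tot
if __name__=="__main__":
    V=[imaging.camera("top"),imaging.camera("scene")]
    for sel in ([0,1],[0],[1]):
        views=[(V[i],cv2.GaussianBlur(V[i]["color"][:,:,0].astype(np.float32),(0,0),1)) for i in sel]
        for n,g in(("small",(.48,.345,.08)),("medium",(.447,-.33,-.08)),("large",(.562,-.095,.1)),("slab",(.582,.13,0.03))):
            best=None
            for dx in(-.006,0,.006):
              for dy in(-.006,0,.006):
                for dt in (-.05,0,.05):
                  x0=np.array(g)+[dx,dy,dt]
                  r=minimize(boardcost,x0,args=(views,W.get(n,.115),n!="slab",n!="slab"),method="Nelder-Mead",options=dict(initial_simplex=x0+np.array([[0,0,0],[.004,0,0],[0,.004,0],[0,0,.03]]),maxiter=150))
                  if best is None or r.fun<best.fun: best=r
            print(sel,n,np.round(best.x,4),round(best.fun,1))
            if sel==[0,1]:
                w=W.get(n,.115)
                for p in V:
                    for z in (0.,.012):
                        P=proj(p,tf(best.x,[[-.052,-w/2,z],[.188,-w/2,z],[.188,w/2,z],[-.052,w/2,z]]))
                        cv2.polylines(p["color"],[np.int32(P*8)],True,(0,255,0),1,cv2.LINE_AA,3)
                    a=np.linspace(0,6.28,60); 
                    if n!="slab": cv2.polylines(p["color"],[np.int32(8*proj(p,tf(best.x,np.c_[.042*np.cos(a),.042*np.sin(a),0*a+.016])))],True,(0,0,255),1,cv2.LINE_AA,3)
        if sel==[0,1]:
            save(V[0],"ft.png"); save(V[1],"fs.png")
            V=[imaging.camera("top"),imaging.camera("scene")]
E
python3 fit.py
```

```text
[0, 1] small [0.478  0.342  0.0725] -111.5
[0, 1] medium [ 0.4466 -0.3303 -0.0903] -152.6
[0, 1] large [ 0.5672 -0.095   0.1113] -124.8
[0, 1] slab [0.5824 0.1284 0.0261] -58.4
[0] small [0.4769 0.341  0.0783] -62.3
[0] medium [ 0.4461 -0.3303 -0.0774] -77.7
[0] large [ 0.5659 -0.0951  0.1121] -69.0
[0] slab [0.5848 0.1262 0.0373] -41.9
[1] small [0.4827 0.3394 0.077 ] -61.5
[1] medium [ 0.4486 -0.3302 -0.0993] -80.4
[1] large [ 0.57   -0.0952  0.1068] -63.2
[1] slab [0.595  0.1288 0.0274] -27.0
```

{"op": "servo_tool", "data": {
  "increments": [
    {"delta_pos":[0.8,-0.1,0],"roll":-2,"jaw":45},
    {"delta_pos":[1.6,-0.2,0],"roll":-4,"jaw":45},
    {"delta_pos":[2.4,-0.3,0],"roll":-6,"jaw":45},
    {"delta_pos":[3.2,-0.45,0],"roll":-8,"jaw":45},
    {"delta_pos":[4.0,-0.55,0],"roll":-10,"jaw":45},
    {"delta_pos":[4.8,-0.7,0],"roll":-12,"jaw":45},
    {"delta_pos":[5.6,-0.8,0],"roll":-14,"jaw":45},
    {"delta_pos":[6.4,-0.9,0],"roll":-16,"jaw":45}
  ],
  "grip_force": 25
}}

```text
time: 2.4
tcp_pos: [0.448, -0.3307, 0.2313]
tcp_rot: [0.652, 0.758, -0.0, 0.0]
force: [0.2, 0.1, 0.8]
finger_gap: 0.045
```

```bash
cat > st.py <<'E'
from h import *
from scipy.spatial.transform import Rotation as Ro
s=ctrl.get_state(); R=Ro.from_quat(s["tcp_rot"]).as_matrix()
print(round(float(s["time"]),2),np.round(s["tcp_pos"],4),"yawx",np.degrees(np.arctan2(R[1,0],R[0,0])).round(2),"z",R[:,2].round(3),"F",np.round(s["force"],2),"gap",round(float(s["finger_gap"]),4),"q",np.round(s["joint_pos"],2))
E
python3 st.py
```

```text
2.4 [ 0.448  -0.3307  0.2313] yawx 98.66 z [ 0. -0. -1.] F [0.22 0.07 0.81] gap 0.045 q [-0.64  0.35  0.16  1.38 -0.    0.78]
```

{"op": "servo_tool", "data": {
  "increments": [
    {"delta_pos":[0,0,0.3],"roll":-2.1,"jaw":45},
    {"delta_pos":[0,0,0.6],"roll":-4.2,"jaw":45},
    {"delta_pos":[0,0,0.9],"roll":-6.2,"jaw":45},
    {"delta_pos":[0,0,1.2],"roll":-8.2,"jaw":45},
    {"delta_pos":[0,0,1.5],"roll":-10.2,"jaw":45},
    {"delta_pos":[0,0,1.8],"roll":-12.2,"jaw":45},
    {"delta_pos":[0,0,2.1],"roll":-14.3,"jaw":45},
    {"delta_pos":[0,0,2.4],"roll":-16.27,"jaw":45}
  ]
}}

```text
time: 3.4
tcp_pos: [0.4469, -0.3314, 0.1108]
tcp_rot: [-0.0, 1.0, -0.0, 0.0]
force: [0.2, 0.1, -0.9]
finger_gap: 0.0448
```

```bash
python3 st.py; python3 - <<'E'
from h import *
for n in("top","scene"):
    p=imaging.camera(n); im=p["color"].copy()
    u=proj(p,[.447,-.33,.08])[0]; x,y=int(u[0]),int(u[1]);c=im[y-70:y+70,max(0,x-90):x+90]
    cv2.imwrite(f"pics/a_{n}.png",cv2.resize(c,None,fx=4,fy=4)[:,:,::-1])
E
```

```text
3.4 [ 0.4469 -0.3314  0.1108] yawx -180.0 z [ 0. -0. -1.] F [ 0.16  0.07 -0.86] gap 0.0448 q [-0.64  0.43 -0.05  1.09 -0.   -0.64]
```

View pics/a_scene.png

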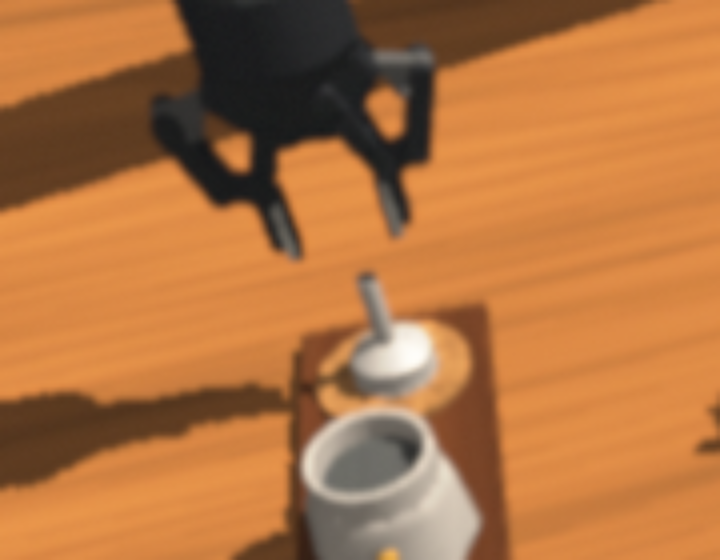

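{"op": "servo_tool", "data": {
  "increments": [
    {"delta_pos":[0,0,0.5],"roll":0,"jaw":45},
    {"delta_pos":[0,0,1.05],"roll":0,"jaw":45},
    {"delta_pos":[0,0,1.05],"roll":0,"jaw":30},
    {"delta_pos":[0,0,1.05],"roll":0,"jaw":20},
    {"delta_pos":[0,0,1.05],"roll":0,"jaw":5},
    {"delta_pos":[0,0,1.05],"roll":0,"jaw":5},
    {"delta_pos":[0,0,1.05],"roll":0,"jaw":5},
    {"delta_pos":[0,0,1.05],"roll":0,"jaw":5}
  ],
  "grip_force": 25
}}

```text
time: 4.5
tcp_pos: [0.4469, -0.3314, 0.059]
tcp_rot: [0.003, 1.0, -0.0, 0.0]
force: [0.1, 0.3, 0.2]
finger_gap: 0.0096
```

```bash
python3 st.py; python3 - <<'E'
from h import *
for n in("top","scene"):
    p=imaging.camera(n); im=p["color"].copy()
    u=proj(p,[.447,-.33,.08])[0]; x,y=int(u[0]),int(u[1]);c=im[y-70:y+70,max(0,x-90):x+90]
    cv2.imwrite(f"pics/b_{n}.png",cv2.resize(c,None,fx=4,fy=4)[:,:,::-1])
E
```

```text
4.5 [ 0.4469 -0.3314  0.059 ] yawx 179.67 z [ 0. -0. -1.] F [0.13 0.35 0.16] gap 0.0096 q [-0.64  0.48 -0.12  0.97 -0.   -0.63]
```

View pics/b_scene.png

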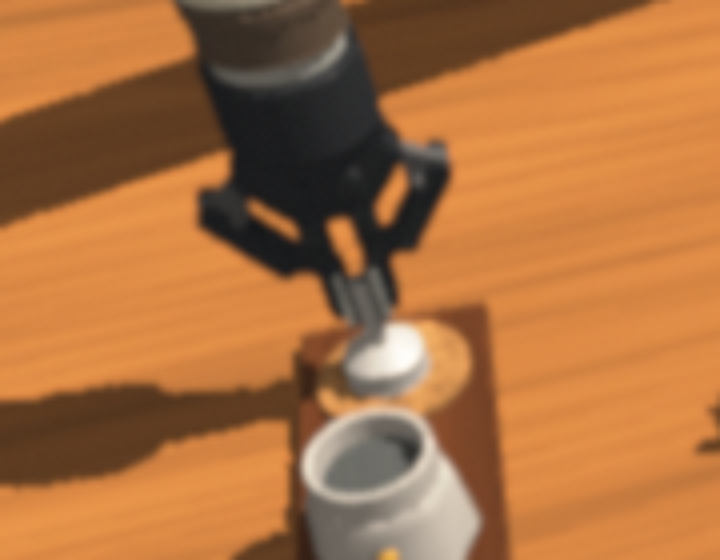

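{"op": "servo_tool", "data": {
  "increments": [
    {"delta_pos":[0,0,-0.1],"roll":0,"jaw":5},
    {"delta_pos":[0,0,-0.3],"roll":0,"jaw":5},
    {"delta_pos":[0,0,-0.6],"roll":0,"jaw":5},
    {"delta_pos":[0,0,-1.0],"roll":0,"jaw":5},
    {"delta_pos":[0,0,-1.5],"roll":0,"jaw":5},
    {"delta_pos":[0,0,-1.9],"roll":0,"jaw":5},
    {"delta_pos":[0,0,-2.3],"roll":0,"jaw":5},
    {"delta_pos":[0,0,-2.4],"roll":0,"jaw":5}
  ],
  "grip_force": 40
}}

```text
time: 5.6
tcp_pos: [0.4478, -0.3321, 0.1814]
tcp_rot: [0.003, 1.0, -0.001, 0.002]
force: [0.4, -0.3, 0.1]
finger_gap: 0.0094
```

```bash
python3 st.py; cat > look.py <<'E'
import sys
from h import *
X=[float(a) for a in sys.argv[2:5]]; fx=4; o=[]
for n in("top","scene"):
    p=imaging.camera(n); im=cv2.copyMakeBorder(p["color"],100,100,100,100,cv2.BORDER_CONSTANT)
    u=proj(p,X)[0]; x,y=int(u[0])+100,int(u[1])+100
    o.append(cv2.resize(im[y-70:y+70,x-65:x+65],None,fx=3,fy=3,interpolation=cv2.INTER_CUBIC))
cv2.imwrite(f"pics/{sys.argv[1]}.png",np.hstack(o)[:,:,::-1])
E
python3 look.py c .447 -.33 .15
```

```text
5.6 [ 0.4478 -0.3321  0.1814] yawx 179.67 z [ 0.004 -0.003 -1.   ] F [ 0.35 -0.35  0.12] gap 0.0094 q [-0.64  0.38  0.06  1.25  0.   -0.63]
```

View pics/c.png

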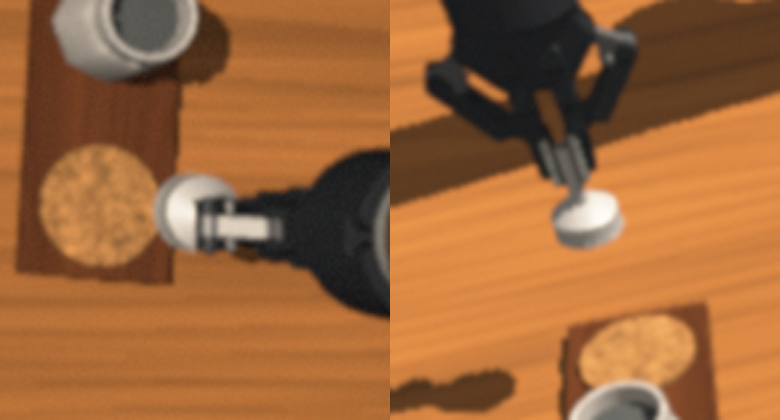

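{"op": "servo_tool", "data": {
  "increments": [
    {"delta_pos":[-0.1,0.2,0],"roll":0,"jaw":5},
    {"delta_pos":[-0.2,0.7,0],"roll":0,"jaw":5},
    {"delta_pos":[-0.4,1.4,0],"roll":0,"jaw":5},
    {"delta_pos":[-0.6,2.1,0],"roll":0,"jaw":5},
    {"delta_pos":[-0.8,2.8,0],"roll":0,"jaw":5},
    {"delta_pos":[-1.0,3.5,0],"roll":0,"jaw":5},
    {"delta_pos":[-1.2,4.2,0],"roll":0,"jaw":5},
    {"delta_pos":[-1.4,4.9,0],"roll":0,"jaw":5}
  ]
}}

```text
time: 6.7
tcp_pos: [0.5178, -0.0847, 0.1778]
tcp_rot: [0.003, 1.0, 0.0, -0.001]
force: [-0.6, -0.5, 0.0]
finger_gap: 0.0096
```

{"op": "servo_tool", "data": {
  "increments": [
    {"delta_pos":[-0.2,0.7,0],"roll":0,"jaw":5},
    {"delta_pos":[-0.4,1.4,0],"roll":0,"jaw":5},
    {"delta_pos":[-0.6,2.1,0],"roll":0,"jaw":5},
    {"delta_pos":[-0.8,2.8,0],"roll":0,"jaw":5},
    {"delta_pos":[-1.0,3.5,0],"roll":0,"jaw":5},
    {"delta_pos":[-1.15,4.0,0],"roll":0,"jaw":5},
    {"delta_pos":[-1.25,4.34,0],"roll":0,"jaw":5},
    {"delta_pos":[-1.25,4.34,0],"roll":0,"jaw":5}
  ]
}}

```text
time: 7.7
tcp_pos: [0.5816, 0.131, 0.178]
tcp_rot: [0.002, 1.0, -0.0, -0.001]
force: [0.5, -0.4, -0.7]
finger_gap: 0.0092
```

```bash
python3 st.py;python3 look.py d .58 .13 .15
```

```text
7.7 [0.5816 0.131  0.178 ] yawx 179.79 z [-0.001 -0.    -1.   ] F [ 0.49 -0.41 -0.71] gap 0.0092 q [ 0.22  0.46  0.18  1.29 -0.    0.23]
```

View pics/d.png

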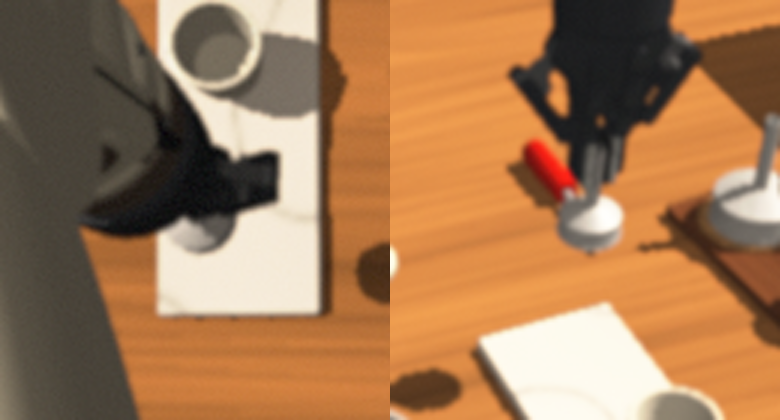

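{"op": "servo_tool", "data": {
  "increments": [
    {"delta_pos":[0,0,0.4],"roll":0,"jaw":5},
    {"delta_pos":[0,0,0.9],"roll":0,"jaw":5},
    {"delta_pos":[0,0,1.5],"roll":0,"jaw":5},
    {"delta_pos":[0,0,2.0],"roll":0,"jaw":5},
    {"delta_pos":[0,0,2.2],"roll":0,"jaw":5},
    {"delta_pos":[0,0,2.3],"roll":0,"jaw":5},
    {"delta_pos":[0,0,2.35],"roll":0,"jaw":5},
    {"delta_pos":[0,0,2.35],"roll":0,"jaw":5}
  ]
}}

```text
time: 8.8
tcp_pos: [0.5825, 0.13, 0.0621]
tcp_rot: [0.003, 1.0, 0.0, 0.001]
force: [0.6, -0.0, -0.4]
finger_gap: 0.0095
```

```bash
python3 st.py;python3 look.py e .58 .13 .05
```

```text
8.8 [0.5825 0.13   0.0621] yawx 179.67 z [ 0.001  0.    -1.   ] F [ 0.62 -0.   -0.37] gap 0.0095 q [ 0.22  0.55  0.01  1.03 -0.    0.23]
```

View pics/e.png

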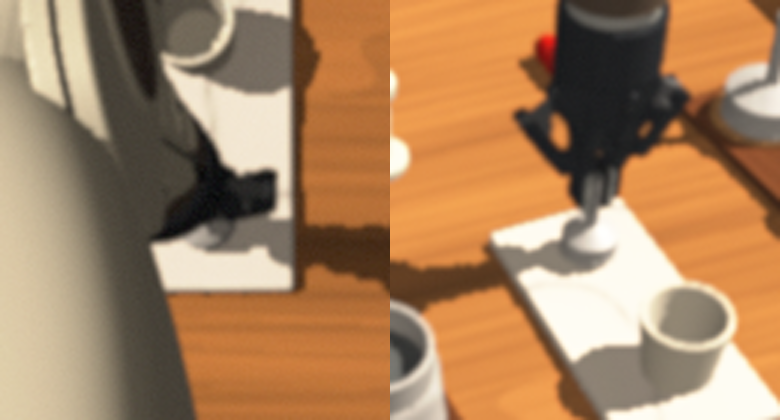

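Down ~6 mm more, then open.

{"op": "servo_tool", "data": {
  "increments": [
    {"delta_pos":[0,0,0.04],"roll":0,"jaw":5},
    {"delta_pos":[0,0,0.08],"roll":0,"jaw":5},
    {"delta_pos":[0,0,0.11],"roll":0,"jaw":5},
    {"delta_pos":[0,0,0.13],"roll":0,"jaw":5},
    {"delta_pos":[0,0,0.13],"roll":0,"jaw":5},
    {"delta_pos":[0,0,0.13],"roll":0,"jaw":5},
    {"delta_pos":[0,0,0.13],"roll":0,"jaw":5},
    {"delta_pos":[0,0,0.13],"roll":0,"jaw":5}
  ]
}}

```text
time: 9.9
tcp_pos: [0.5819, 0.1299, 0.0551]
tcp_rot: [0.003, 1.0, 0.0, 0.0]
force: [-0.8, -0.1, 4.9]
finger_gap: 0.0096
```

```bash
python3 st.py
```

```text
9.9 [0.5819 0.1299 0.0551] yawx 179.67 z [ 0.  0. -1.] F [-0.81 -0.13  4.93] gap 0.0096 q [ 0.22  0.55 -0.    1.01  0.    0.23]
```

{"op": "servo_tool", "data": {
  "increments": [
    {"delta_pos":[0,0,-0.01],"roll":0,"jaw":12},
    {"delta_pos":[0,0,-0.01],"roll":0,"jaw":20},
    {"delta_pos":[0,0,-0.01],"roll":0,"jaw":30},
    {"delta_pos":[0,0,-0.01],"roll":0,"jaw":45},
    {"delta_pos":[0,0,-0.01],"roll":0,"jaw":45},
    {"delta_pos":[0,0,-0.3],"roll":0,"jaw":45},
    {"delta_pos":[0,0,-1.0],"roll":0,"jaw":45},
    {"delta_pos":[0,0,-1.8],"roll":0,"jaw":45}
  ]
}}

```text
time: 10.9
tcp_pos: [0.5817, 0.1298, 0.1462]
tcp_rot: [0.003, 1.0, -0.0, -0.0]
force: [0.3, 0.7, 0.6]
finger_gap: 0.0452
```

```bash
python3 st.py;python3 look.py f .58 .13 .05
```

```text
10.9 [0.5817 0.1298 0.1462] yawx 179.67 z [-0.001 -0.    -1.   ] F [0.29 0.74 0.55] gap 0.0452 q [ 0.22  0.48  0.12  1.22 -0.    0.23]
```

View pics/f.png

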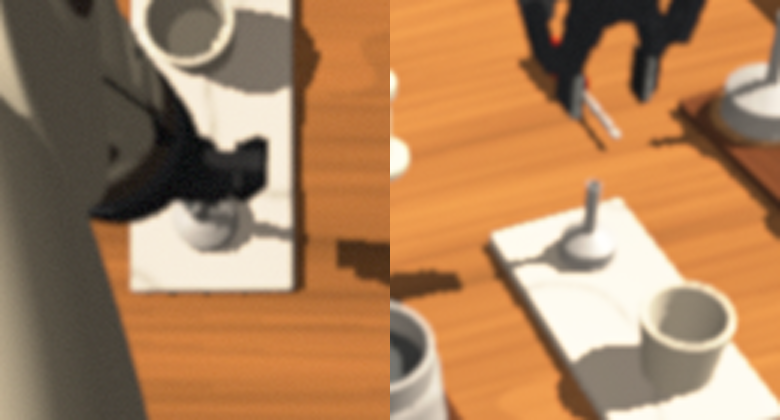

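{"op": "servo_tool", "data": {
  "increments": [
    {"delta_pos":[0,-0.4,0],"roll":0,"jaw":45},
    {"delta_pos":[0.05,-1.2,0],"roll":0,"jaw":45},
    {"delta_pos":[0.15,-2.0,0],"roll":0,"jaw":45},
    {"delta_pos":[0.25,-2.8,0],"roll":0,"jaw":45},
    {"delta_pos":[0.3,-3.6,0],"roll":0,"jaw":45},
    {"delta_pos":[0.36,-4.2,0],"roll":0,"jaw":45},
    {"delta_pos":[0.36,-4.48,0],"roll":0,"jaw":45},
    {"delta_pos":[0.36,-4.48,0],"roll":0,"jaw":45}
  ]
}}

```text
time: 12.0
tcp_pos: [0.5621, -0.0949, 0.1441]
tcp_rot: [0.004, 1.0, 0.0, -0.001]
force: [0.8, 0.1, -0.9]
finger_gap: 0.0452
```

```bash
python3 st.py;python3 look.py g .564 -.0935 .1
```

```text
12.0 [ 0.5621 -0.0949  0.1441] yawx 179.56 z [-0.001  0.    -1.   ] F [ 0.76  0.08 -0.85] gap 0.0452 q [-0.17  0.43  0.04  1.19  0.   -0.16]
```

View pics/g.png

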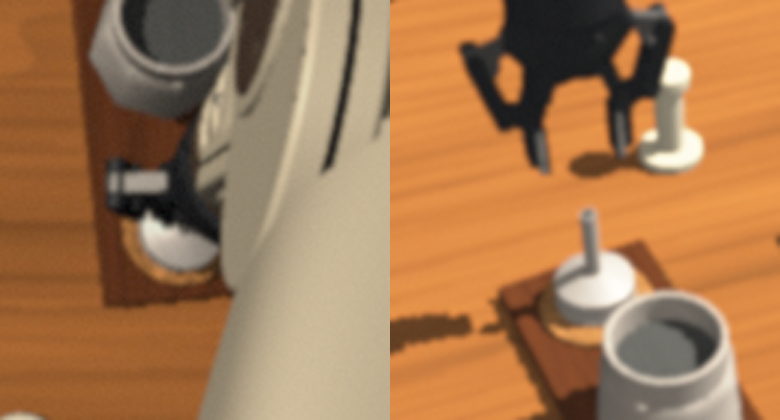

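{"op": "servo_tool", "data": {
  "increments": [
    {"delta_pos":[-0.02,0.02,0.5],"roll":0,"jaw":45},
    {"delta_pos":[-0.02,0.02,1.2],"roll":0,"jaw":45},
    {"delta_pos":[-0.02,0.02,1.52],"roll":0,"jaw":35},
    {"delta_pos":[-0.02,0.02,1.52],"roll":0,"jaw":20},
    {"delta_pos":[-0.02,0.02,1.52],"roll":0,"jaw":5},
    {"delta_pos":[-0.02,0.02,1.52],"roll":0,"jaw":5},
    {"delta_pos":[-0.02,0.02,1.52],"roll":0,"jaw":5},
    {"delta_pos":[-0.02,0.02,1.52],"roll":0,"jaw":5}
  ],
  "grip_force": 30
}}

```text
time: 13.1
tcp_pos: [0.5639, -0.0931, 0.0692]
tcp_rot: [0.003, 1.0, -0.0, 0.0]
force: [-1.1, -0.3, -0.6]
finger_gap: 0.0114
```

```bash
python3 st.py;python3 look.py g2 .564 -.0935 .06
```

```text
13.1 [ 0.5639 -0.0931  0.0692] yawx 179.66 z [ 0.001 -0.    -1.   ] F [-1.06 -0.31 -0.65] gap 0.0114 q [-0.16  0.5  -0.06  1.01 -0.   -0.16]
```

View pics/g2.png

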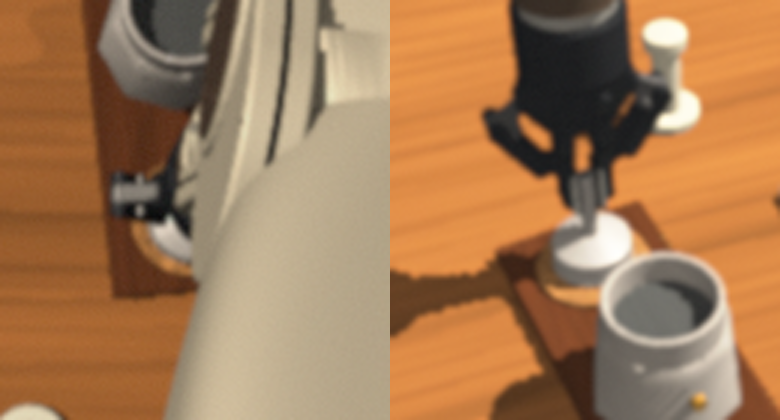

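{"op": "servo_tool", "data": {
  "increments": [
    {"delta_pos":[0,0,-0.1],"roll":0,"jaw":5},
    {"delta_pos":[0,0,-0.3],"roll":0,"jaw":5},
    {"delta_pos":[0,0,-0.6],"roll":0,"jaw":5},
    {"delta_pos":[0,0,-1.1],"roll":0,"jaw":5},
    {"delta_pos":[0,0,-1.6],"roll":0,"jaw":5},
    {"delta_pos":[0,0,-2.1],"roll":0,"jaw":5},
    {"delta_pos":[0,0,-2.3],"roll":0,"jaw":5},
    {"delta_pos":[0,0,-2.3],"roll":0,"jaw":5}
  ],
  "grip_force": 40
}}

```text
time: 14.2
tcp_pos: [0.5642, -0.0931, 0.1849]
tcp_rot: [0.003, 1.0, -0.0, 0.001]
force: [0.5, -0.5, -1.1]
finger_gap: 0.0105
```

{"op": "servo_tool", "data": {
  "increments": [
    {"delta_pos":[0.1,-0.3,0],"roll":0,"jaw":5},
    {"delta_pos":[0.4,-0.9,0],"roll":0,"jaw":5},
    {"delta_pos":[0.8,-1.7,0],"roll":0,"jaw":5},
    {"delta_pos":[1.2,-2.5,0],"roll":0,"jaw":5},
    {"delta_pos":[1.6,-3.3,0],"roll":0,"jaw":5},
    {"delta_pos":[2.0,-4.1,0],"roll":0,"jaw":5},
    {"delta_pos":[2.35,-4.6,0],"roll":0,"jaw":5},
    {"delta_pos":[2.35,-4.74,0],"roll":0,"jaw":5}
  ]
}}

```text
time: 15.2
tcp_pos: [0.4423, -0.331, 0.1825]
tcp_rot: [0.005, 1.0, 0.001, -0.001]
force: [0.7, -0.2, -0.5]
finger_gap: 0.0104
```

```bash
python3 st.py;python3 look.py h .447 -.33 .1; python3 - <<'E'
# free-large-pad refit
from fit import *
V=[imaging.camera("top"),imaging.camera("scene")]
save(V[0],"top_h.png")
views=[(v,cv2.GaussianBlur(v["color"][:,:,0].astype(np.float32),(0,0),1)) for v in V]
x0=np.array([.567,-.095,.11])
for vs in (views,views[:1],views[1:]):
    r=minimize(boardcost,x0,args=(vs,.12),method="Nelder-Mead",options=dict(initial_simplex=x0+np.array([[0,0,0],[.004,0,0],[0,.004,0],[0,0,.03]])));print(r.x.round(4),r.fun)
E
```

```text
15.2 [ 0.4423 -0.331   0.1825] yawx 179.44 z [-0.003  0.001 -1.   ] F [ 0.7  -0.22 -0.55] gap 0.0104 q [-0.64  0.37  0.06  1.26 -0.   -0.63]
[ 0.5675 -0.095   0.1099] -148.76365661621094
[ 0.5659 -0.0947  0.1094] -76.58476257324219
[ 0.57   -0.0951  0.1059] -81.06193542480469
```

View pics/h.png

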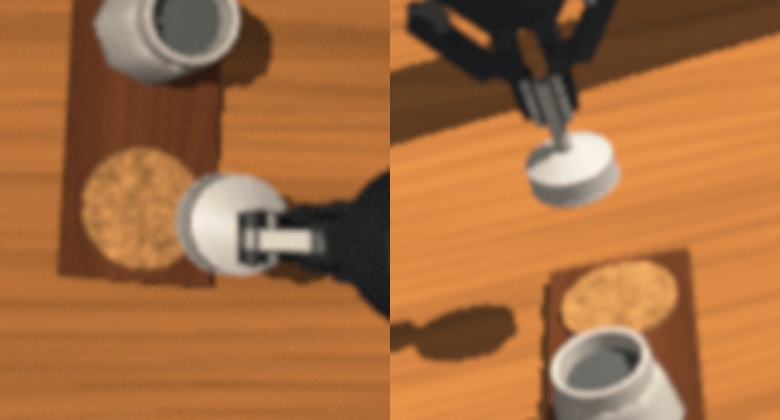

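{"op": "servo_tool", "data": {
  "increments": [
    {"delta_pos":[0,0,0.4],"roll":0,"jaw":5},
    {"delta_pos":[0,0,0.9],"roll":0,"jaw":5},
    {"delta_pos":[0,0,1.4],"roll":0,"jaw":5},
    {"delta_pos":[0,0,1.8],"roll":0,"jaw":5},
    {"delta_pos":[0,0,2.0],"roll":0,"jaw":5},
    {"delta_pos":[0,0,2.1],"roll":0,"jaw":5},
    {"delta_pos":[0,0,2.15],"roll":0,"jaw":5},
    {"delta_pos":[0,0,2.15],"roll":0,"jaw":5}
  ]
}}

```text
time: 16.4
tcp_pos: [0.4452, -0.3295, 0.0768]
tcp_rot: [0.003, 1.0, -0.0, 0.0]
force: [0.3, -0.2, 0.6]
finger_gap: 0.0103
```

```bash
python3 st.py;python3 look.py i .447 -.33 .04
```

```text
16.4 [ 0.4452 -0.3295  0.0768] yawx 179.68 z [ 0.001 -0.001 -1.   ] F [ 0.3  -0.22  0.59] gap 0.0103 q [-0.64  0.46 -0.1   1.01 -0.   -0.63]
```

View pics/i.png

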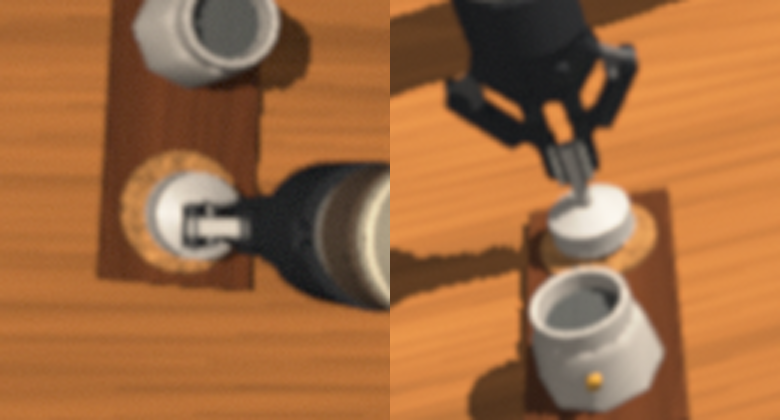

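{"op": "servo_tool", "data": {
  "increments": [
    {"delta_pos":[-0.03,0,0.05],"roll":0,"jaw":5},
    {"delta_pos":[-0.03,0,0.1],"roll":0,"jaw":5},
    {"delta_pos":[-0.03,0,0.14],"roll":0,"jaw":5},
    {"delta_pos":[-0.03,0,0.16],"roll":0,"jaw":5},
    {"delta_pos":[-0.03,0,0.16],"roll":0,"jaw":5},
    {"delta_pos":[-0.03,0,0.16],"roll":0,"jaw":5},
    {"delta_pos":[-0.03,0,0.16],"roll":0,"jaw":5},
    {"delta_pos":[-0.03,0,0.16],"roll":0,"jaw":5}
  ]
}}

```text
time: 17.5
tcp_pos: [0.4462, -0.3294, 0.069]
tcp_rot: [0.003, 1.0, -0.0, 0.0]
force: [-2.4, 1.2, 5.2]
finger_gap: 0.011
```

```bash
python3 st.py
```

```text
17.5 [ 0.4462 -0.3294  0.069 ] yawx 179.67 z [ 0. -0. -1.] F [-2.35  1.18  5.19] gap 0.011 q [-0.64  0.47 -0.11  0.99 -0.   -0.63]
```

{"op": "servo_tool", "data": {
  "increments": [
    {"delta_pos":[0,0,-0.01],"roll":0,"jaw":12},
    {"delta_pos":[0,0,-0.01],"roll":0,"jaw":20},
    {"delta_pos":[0,0,-0.01],"roll":0,"jaw":30},
    {"delta_pos":[0,0,-0.01],"roll":0,"jaw":45},
    {"delta_pos":[0,0,-0.01],"roll":0,"jaw":45},
    {"delta_pos":[0,0,-0.4],"roll":0,"jaw":45},
    {"delta_pos":[0,0,-1.2],"roll":0,"jaw":45},
    {"delta_pos":[0,0,-2.2],"roll":0,"jaw":45}
  ]
}}

```text
time: 18.5
tcp_pos: [0.4455, -0.3288, 0.1783]
tcp_rot: [0.003, 1.0, 0.001, -0.001]
force: [0.5, 0.3, 0.0]
finger_gap: 0.0451
```

```bash
python3 st.py;python3 look.py j .447 -.33 .04
python3 - <<'E'
from h import *
p=imaging.camera("scene"); 
for q in("funnel_large","board_small","funnel_medium","board_medium"):
  for r in spotter.spot_point(q,p)[:2]: print(q,round(r["conf"],2),np.round(r["uv"],1),onz(p,r["uv"],.016 if q[0]=='f' else 0)[:2].round(4))
print(proj(p,[[.480,.3458,.116],[.479,.341,.016]]))
E
python3 look.py j2 .48 .3458 .116
```

```text
18.5 [ 0.4455 -0.3288  0.1783] yawx 179.67 z [-0.002  0.002 -1.   ] F [0.48 0.3  0.  ] gap 0.0451 q [-0.64  0.38  0.05  1.25  0.   -0.63]
funnel_large 0.64 [400.5 173.5] [0.4862 0.3428]
board_small 0.87 [399.9 176.5] [0.4796 0.3481]
funnel_medium 0.94 [128.5 226.6] [ 0.441  -0.3364]
board_medium 0.75 [137.8 230.3] [ 0.4429 -0.3196]
[[407.32293934 138.9148518 ]
 [398.42368211 172.06418111]]
```

View pics/j.png

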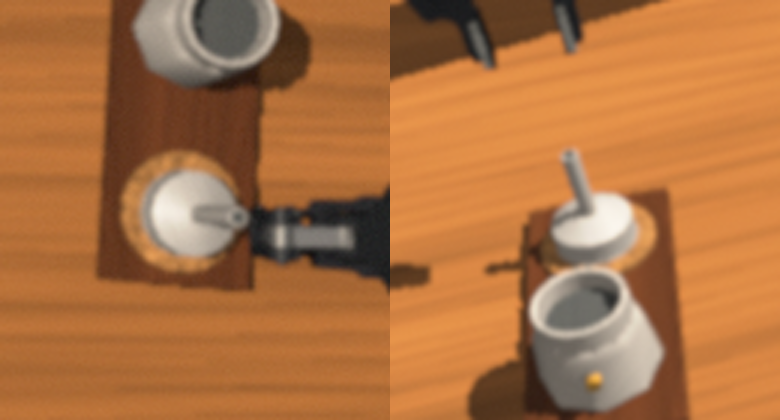

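View pics/j2.png

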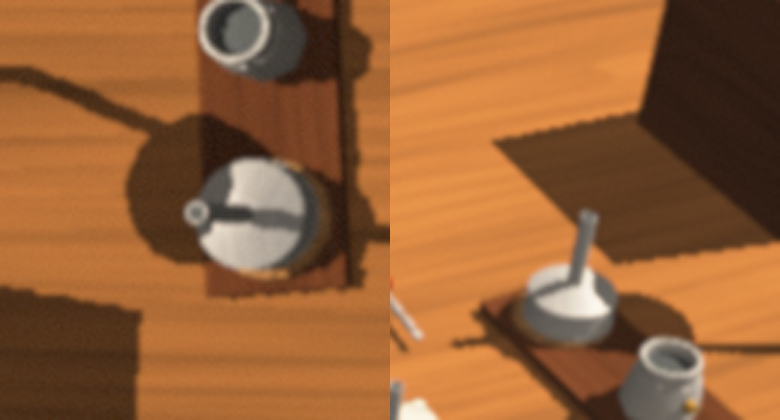

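{"op": "servo_tool", "data": {
  "increments": [
    {"delta_pos":[0,0.6,0],"roll":0,"jaw":45},
    {"delta_pos":[-0.1,1.5,0],"roll":0,"jaw":45},
    {"delta_pos":[-0.1,2.5,0],"roll":0,"jaw":45},
    {"delta_pos":[-0.2,3.5,0],"roll":0,"jaw":45},
    {"delta_pos":[-0.2,4.5,0],"roll":0,"jaw":45},
    {"delta_pos":[-0.3,5.5,0],"roll":0,"jaw":45},
    {"delta_pos":[-0.3,6.5,0],"roll":0,"jaw":45},
    {"delta_pos":[-0.35,7.4,0],"roll":0,"jaw":45}
  ]
}}

```text
time: 19.95
tcp_pos: [0.4651, 0.0422, 0.1774]
tcp_rot: [0.003, 1.0, -0.0, -0.001]
force: [0.4, -0.8, 1.5]
finger_gap: 0.045
```

{"op": "servo_tool", "data": {
  "increments": [
    {"delta_pos":[0,0.9,0],"roll":0,"jaw":45},
    {"delta_pos":[-0.1,1.8,0],"roll":0,"jaw":45},
    {"delta_pos":[-0.2,2.7,0],"roll":0,"jaw":45},
    {"delta_pos":[-0.2,3.6,0],"roll":0,"jaw":45},
    {"delta_pos":[-0.3,4.5,0],"roll":0,"jaw":45},
    {"delta_pos":[-0.34,5.3,0],"roll":0,"jaw":45},
    {"delta_pos":[-0.34,5.9,0],"roll":0,"jaw":45},
    {"delta_pos":[-0.34,6.08,0],"roll":0,"jaw":45}
  ]
}}

```text
time: 20.95
tcp_pos: [0.484, 0.3458, 0.1768]
tcp_rot: [0.002, 1.0, -0.001, -0.001]
force: [-0.8, -1.4, -0.3]
finger_gap: 0.045
```

```bash
python3 st.py;python3 look.py k .48 .345 .116; python3 - <<'E'
from fit import *
V=[imaging.camera("top"),imaging.camera("scene")]
save(V[0],"top_k.png"); save(V[1],"sc_k.png")
E
```

```text
20.95 [0.484  0.3458 0.1768] yawx 179.8 z [-0.002 -0.001 -1.   ] F [-0.84 -1.41 -0.26] gap 0.045 q [ 0.62  0.46  0.17  1.29 -0.    0.62]
```

View pics/k.png

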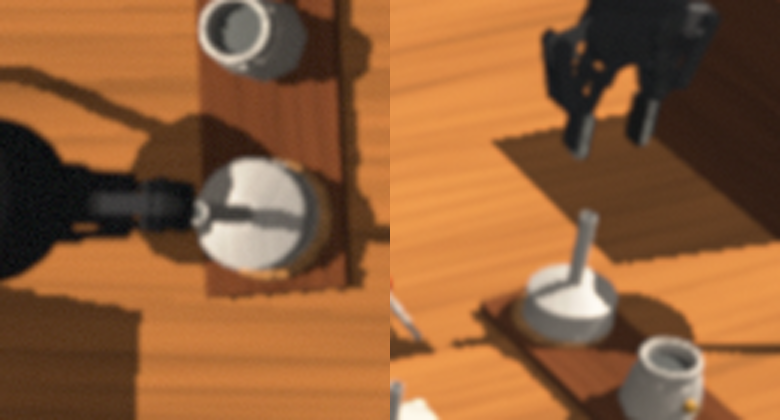

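View pics/top_k.png

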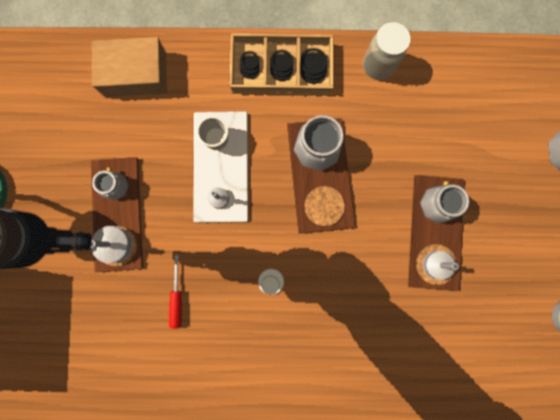

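{"op": "servo_tool", "data": {
  "increments": [
    {"delta_pos":[0.04,0,0.5],"roll":0,"jaw":45},
    {"delta_pos":[0.04,0,1.2],"roll":0,"jaw":45},
    {"delta_pos":[0.04,0,1.8],"roll":0,"jaw":45},
    {"delta_pos":[0.04,0,1.92],"roll":0,"jaw":30},
    {"delta_pos":[0.04,0,1.92],"roll":0,"jaw":15},
    {"delta_pos":[0.04,0,1.92],"roll":0,"jaw":5},
    {"delta_pos":[0.04,0,1.92],"roll":0,"jaw":5},
    {"delta_pos":[0.04,0,1.92],"roll":0,"jaw":5}
  ],
  "grip_force": 30
}}

```text
time: 22.15
tcp_pos: [0.483, 0.3447, 0.083]
tcp_rot: [0.003, 1.0, 0.0, 0.0]
force: [-0.7, -0.4, -1.7]
finger_gap: 0.012
```

```bash
python3 st.py;python3 look.py l .48 .345 .08
```

```text
22.15 [0.483  0.3447 0.083 ] yawx 179.68 z [ 0.001  0.001 -1.   ] F [-0.72 -0.39 -1.71] gap 0.012 q [ 0.62  0.52  0.02  1.07 -0.    0.63]
```

View pics/l.png

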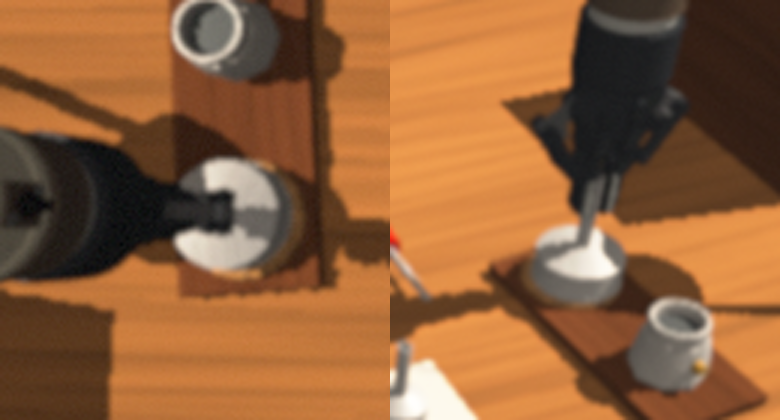

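{"op": "servo_tool", "data": {
  "increments": [
    {"delta_pos":[0,0,-0.1],"roll":0,"jaw":5},
    {"delta_pos":[0,0,-0.3],"roll":0,"jaw":5},
    {"delta_pos":[0,0,-0.6],"roll":0,"jaw":5},
    {"delta_pos":[0,0,-1.1],"roll":0,"jaw":5},
    {"delta_pos":[0,0,-1.6],"roll":0,"jaw":5},
    {"delta_pos":[0,0,-2.1],"roll":0,"jaw":5},
    {"delta_pos":[0,0,-2.4],"roll":0,"jaw":5},
    {"delta_pos":[0,0,-2.4],"roll":0,"jaw":5}
  ],
  "grip_force": 45
}}

```text
time: 23.25
tcp_pos: [0.4834, 0.345, 0.2041]
tcp_rot: [0.003, 1.0, 0.001, 0.001]
force: [-0.7, 0.0, -1.4]
finger_gap: 0.0117
```

{"op": "servo_tool", "data": {
  "increments": [
    {"delta_pos":[-0.1,-0.3,0],"roll":0,"jaw":5},
    {"delta_pos":[-0.2,-0.9,0],"roll":0,"jaw":5},
    {"delta_pos":[-0.3,-1.5,0],"roll":0,"jaw":5},
    {"delta_pos":[-0.4,-2.1,0],"roll":0,"jaw":5},
    {"delta_pos":[-0.5,-2.7,0],"roll":0,"jaw":5},
    {"delta_pos":[-0.6,-3.3,0],"roll":0,"jaw":5},
    {"delta_pos":[-0.8,-3.9,0],"roll":0,"jaw":5},
    {"delta_pos":[-0.9,-4.5,0],"roll":0,"jaw":5}
  ]
}}

```text
time: 24.25
tcp_pos: [0.5258, 0.1169, 0.2008]
tcp_rot: [0.003, 1.0, -0.001, -0.001]
force: [1.0, -0.8, -1.9]
finger_gap: 0.012
```

{"op": "servo_tool", "data": {
  "increments": [
    {"delta_pos":[-0.1,-0.7,0],"roll":0,"jaw":5},
    {"delta_pos":[-0.2,-1.4,0],"roll":0,"jaw":5},
    {"delta_pos":[-0.4,-2.1,0],"roll":0,"jaw":5},
    {"delta_pos":[-0.5,-2.8,0],"roll":0,"jaw":5},
    {"delta_pos":[-0.7,-3.5,0],"roll":0,"jaw":5},
    {"delta_pos":[-0.8,-4.0,0],"roll":0,"jaw":5},
    {"delta_pos":[-0.83,-4.29,0],"roll":0,"jaw":5},
    {"delta_pos":[-0.83,-4.29,0],"roll":0,"jaw":5}
  ]
}}

```text
time: 25.25
tcp_pos: [0.5659, -0.0965, 0.2014]
tcp_rot: [0.004, 1.0, 0.0, -0.001]
force: [0.1, 0.3, -0.2]
finger_gap: 0.0119
```

{"op": "servo_tool", "data": {
  "increments": [
    {"delta_pos":[0,0,0.4],"roll":0,"jaw":5},
    {"delta_pos":[0,0,0.9],"roll":0,"jaw":5},
    {"delta_pos":[0,0,1.4],"roll":0,"jaw":5},
    {"delta_pos":[0,0,1.8],"roll":0,"jaw":5},
    {"delta_pos":[0,0,2.1],"roll":0,"jaw":5},
    {"delta_pos":[0,0,2.2],"roll":0,"jaw":5},
    {"delta_pos":[0,0,2.2],"roll":0,"jaw":5},
    {"delta_pos":[0,0,2.2],"roll":0,"jaw":5}
  ]
}}

```text
time: 26.25
tcp_pos: [0.5674, -0.0956, 0.0932]
tcp_rot: [0.003, 1.0, -0.0, 0.001]
force: [-0.5, 0.1, -0.5]
finger_gap: 0.0116
```

```bash
python3 st.py;python3 look.py m .567 -.095 .06
```

```text
26.25 [ 0.5674 -0.0956  0.0932] yawx 179.68 z [ 0.002 -0.    -1.   ] F [-0.48  0.11 -0.52] gap 0.0116 q [-0.17  0.48 -0.02  1.07  0.   -0.16]
```

View pics/m.png

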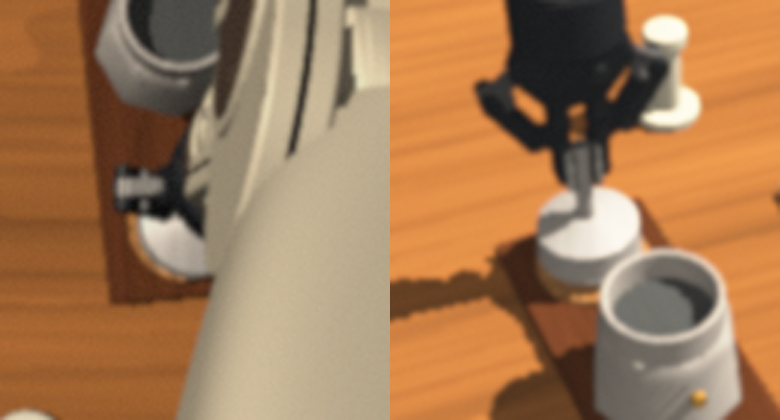

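{"op": "servo_tool", "data": {
  "increments": [
    {"delta_pos":[-0.04,0,0.05],"roll":0,"jaw":5},
    {"delta_pos":[-0.04,0,0.1],"roll":0,"jaw":5},
    {"delta_pos":[-0.04,0,0.15],"roll":0,"jaw":5},
    {"delta_pos":[-0.04,0,0.19],"roll":0,"jaw":5},
    {"delta_pos":[-0.04,0,0.21],"roll":0,"jaw":5},
    {"delta_pos":[-0.04,0,0.21],"roll":0,"jaw":5},
    {"delta_pos":[-0.04,0,0.21],"roll":0,"jaw":5},
    {"delta_pos":[-0.04,0,0.21],"roll":0,"jaw":5}
  ]
}}

```text
time: 27.35
tcp_pos: [0.5685, -0.0954, 0.0829]
tcp_rot: [0.003, 1.0, 0.0, 0.0]
force: [-3.0, 1.0, 6.5]
finger_gap: 0.0114
```

```bash
python3 st.py;python3 look.py m2 .567 -.095 .06
```

```text
27.35 [ 0.5685 -0.0954  0.0829] yawx 179.67 z [ 0.  0. -1.] F [-3.04  0.98  6.55] gap 0.0114 q [-0.17  0.49 -0.03  1.05  0.   -0.16]
```

View pics/m2.png

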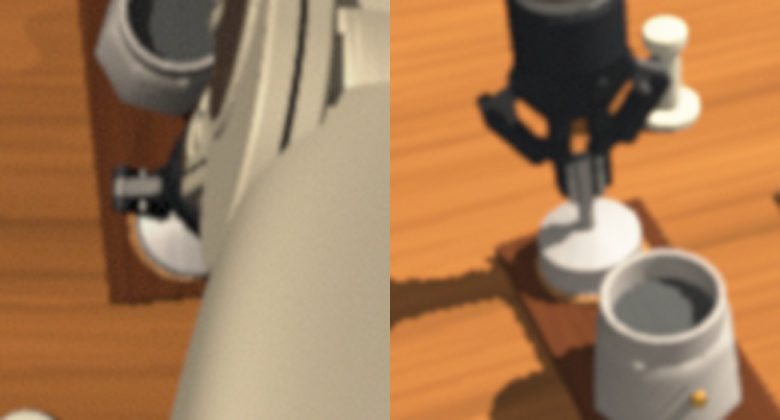

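{"op": "servo_tool", "data": {
  "increments": [
    {"delta_pos":[0,0,-0.01],"roll":0,"jaw":13},
    {"delta_pos":[0,0,-0.01],"roll":0,"jaw":20},
    {"delta_pos":[0,0,-0.01],"roll":0,"jaw":30},
    {"delta_pos":[0,0,-0.01],"roll":0,"jaw":45},
    {"delta_pos":[0,0,-0.01],"roll":0,"jaw":45},
    {"delta_pos":[0,0,-0.4],"roll":0,"jaw":45},
    {"delta_pos":[0,0,-1.2],"roll":0,"jaw":45},
    {"delta_pos":[0,0,-2.0],"roll":0,"jaw":45}
  ]
}}

```text
time: 28.45
tcp_pos: [0.5684, -0.0955, 0.1825]
tcp_rot: [0.003, 1.0, 0.0, -0.0]
force: [-0.3, 0.2, 0.0]
finger_gap: 0.0451
```

{"op": "servo_tool", "data": {
  "increments": [
    {"delta_pos":[0,0.5,0],"roll":0,"jaw":45},
    {"delta_pos":[-0.05,1.2,0],"roll":0,"jaw":45},
    {"delta_pos":[-0.1,2.0,0],"roll":0,"jaw":45},
    {"delta_pos":[-0.15,2.8,0],"roll":0,"jaw":45},
    {"delta_pos":[-0.2,3.6,0],"roll":0,"jaw":45},
    {"delta_pos":[-0.24,4.2,0],"roll":0,"jaw":45},
    {"delta_pos":[-0.24,4.5,0],"roll":0,"jaw":45},
    {"delta_pos":[-0.24,4.5,0],"roll":0,"jaw":45}
  ]
}}

```text
time: 29.45
tcp_pos: [0.5818, 0.1299, 0.1816]
tcp_rot: [0.002, 1.0, -0.0, -0.0]
force: [-0.1, 0.1, -0.2]
finger_gap: 0.0452
```

```bash
python3 st.py;python3 look.py n .581 .13 .082;python3 look.py n2 .567 -.095 .06
python3 - <<'E'
from fit import *
V=[imaging.camera("top"),imaging.camera("scene")]
save(V[0],"top_n.png")
views=[(v,cv2.GaussianBlur(v["color"][:,:,0].astype(np.float32),(0,0),1)) for v in V]
x0=np.array([.479,.341,.077])
for vs in (views,views[:1],views[1:]):
    r=minimize(boardcost,x0,args=(vs,.10),method="Nelder-Mead",options=dict(initial_simplex=x0+np.array([[0,0,0],[.004,0,0],[0,.004,0],[0,0,.03]])));print(r.x.round(4),r.fun)
E
```

```text
29.45 [0.5818 0.1299 0.1816] yawx 179.75 z [-0. -0. -1.] F [-0.08  0.07 -0.22] gap 0.0452 q [ 0.22  0.46  0.18  1.3  -0.    0.22]
[0.4828 0.339  0.0668] -81.46479797363281
[0.4966 0.318  0.2817] -12.920413970947266
[0.4819 0.3397 0.0794] -75.70055389404297
```

View pics/n.png

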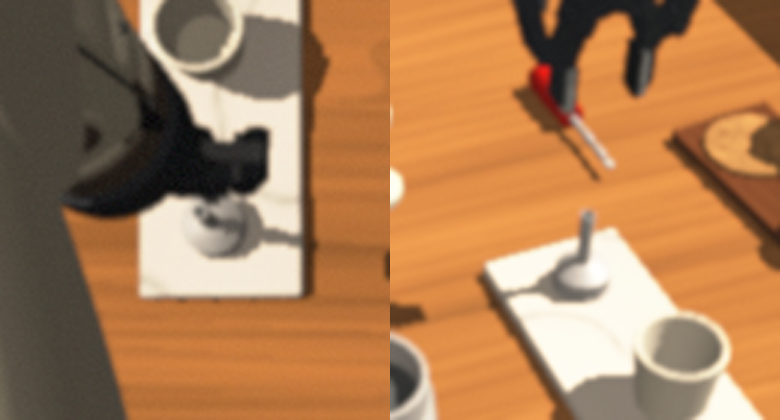

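View pics/n2.png

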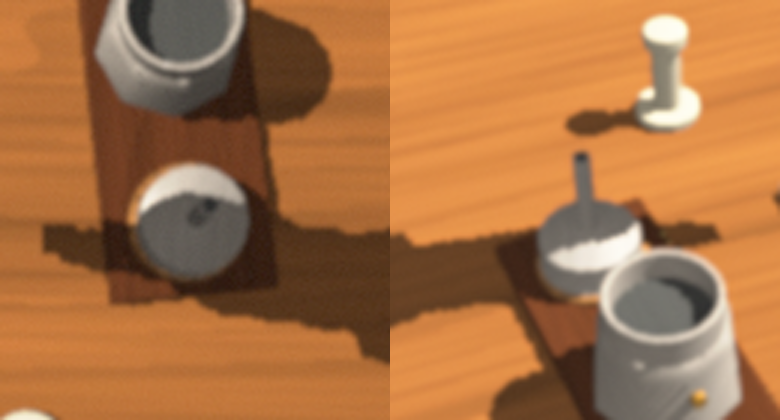

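{"op": "servo_tool", "data": {
  "increments": [
    {"delta_pos":[0,0,0.6],"roll":0,"jaw":45},
    {"delta_pos":[0,0,1.4],"roll":0,"jaw":45},
    {"delta_pos":[0,0,2.1],"roll":0,"jaw":45},
    {"delta_pos":[0,0,2.48],"roll":0,"jaw":35},
    {"delta_pos":[0,0,2.5],"roll":0,"jaw":15},
    {"delta_pos":[0,0,2.5],"roll":0,"jaw":5},
    {"delta_pos":[0,0,2.5],"roll":0,"jaw":5},
    {"delta_pos":[0,0,2.5],"roll":0,"jaw":5}
  ],
  "grip_force": 30
}}

```text
time: 30.75
tcp_pos: [0.5827, 0.1295, 0.0579]
tcp_rot: [0.003, 1.0, 0.0, 0.001]
force: [0.0, 0.0, -0.6]
finger_gap: 0.0099
```

{"op": "servo_tool", "data": {
  "increments": [
    {"delta_pos":[0,0,-0.0],"roll":0,"jaw":5},
    {"delta_pos":[0,0,-0.3],"roll":0,"jaw":5},
    {"delta_pos":[0,0,-0.6],"roll":0,"jaw":5},
    {"delta_pos":[0,0,-1.1],"roll":0,"jaw":5},
    {"delta_pos":[0,0,-1.6],"roll":0,"jaw":5},
    {"delta_pos":[0,0,-2.1],"roll":0,"jaw":5},
    {"delta_pos":[0,0,-2.4],"roll":0,"jaw":5},
    {"delta_pos":[0,0,-2.4],"roll":0,"jaw":5}
  ],
  "grip_force": 40
}}

```text
time: 31.75
tcp_pos: [0.583, 0.1296, 0.1788]
tcp_rot: [0.003, 1.0, 0.0, 0.002]
force: [0.7, -0.3, -0.6]
finger_gap: 0.0094
```

```bash
python3 st.py;python3 look.py o1 .581 .13 .15;
python3 - <<'E'
from fit import *
p=imaging.camera("top")
im=ortho(p,.016,.40,.70,.24,.44,.0005); im=np.ascontiguousarray(im)
a=np.linspace(0,6.3,80)
for (x,y) in ((.479,.341),):
    cv2.polylines(im,[np.int32(np.c_[(.44-y-.042*np.sin(a))/.0005,(.70-x-.042*np.cos(a))/.0005])],True,(0,255,0),1)
p2=imaging.camera("scene"); uv=proj(p2,np.c_[.479+.042*np.cos(a),.341+.042*np.sin(a),0*a+.016])
b=p2["color"].copy(); cv2.polylines(b,[np.int32(uv*8)],True,(0,255,0),1,cv2.LINE_AA,3)
b=cv2.resize(b[130:230,350:470],None,fx=3.2,fy=3.2,interpolation=cv2.INTER_CUBIC)
o=np.zeros((600,400+b.shape[1],3),np.uint8); o[:,:400]=im[:600,:400]; o[:b.shape[0],400:]=b
cv2.imwrite("pics/o2.png",o[:,:,::-1])
E
```

```text
31.75 [0.583  0.1296 0.1788] yawx 179.67 z [ 0.004  0.001 -1.   ] F [ 0.74 -0.31 -0.58] gap 0.0094 q [0.22 0.46 0.18 1.29 0.   0.22]
```

View pics/o1.png

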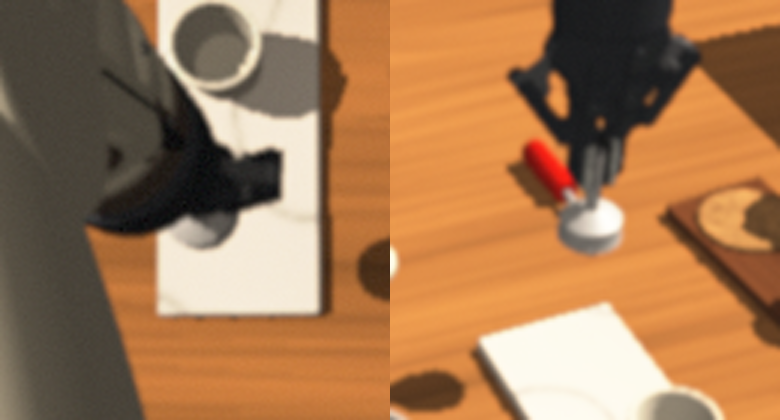

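View pics/o2.png

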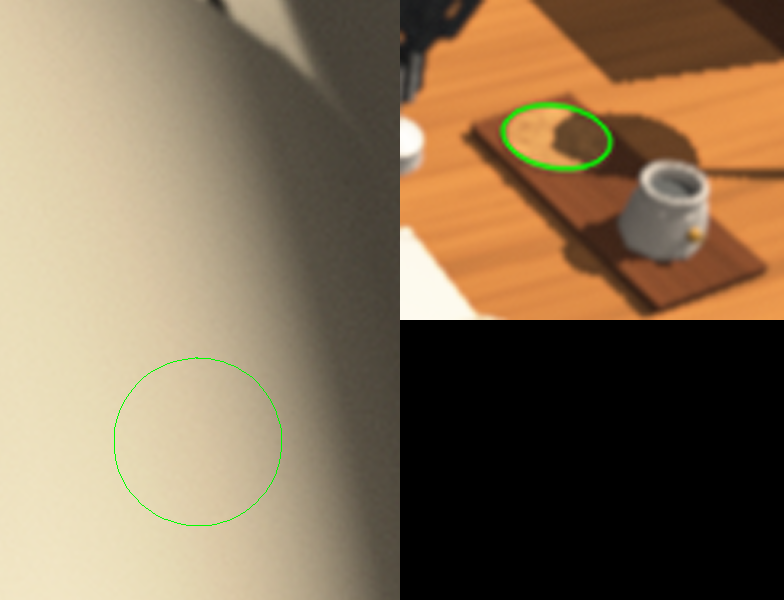

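{"op": "servo_tool", "data": {
  "increments": [
    {"delta_pos":[0.15,0.3,0],"roll":0,"jaw":5},
    {"delta_pos":[0.45,0.9,0],"roll":0,"jaw":5},
    {"delta_pos":[0.8,1.6,0],"roll":0,"jaw":5},
    {"delta_pos":[1.15,2.3,0],"roll":0,"jaw":5},
    {"delta_pos":[1.5,3.0,0],"roll":0,"jaw":5},
    {"delta_pos":[1.85,3.7,0],"roll":0,"jaw":5},
    {"delta_pos":[2.05,4.15,0],"roll":0,"jaw":5},
    {"delta_pos":[2.05,4.23,0],"roll":0,"jaw":5}
  ]
}}

```text
time: 32.95
tcp_pos: [0.4788, 0.3434, 0.1762]
tcp_rot: [0.001, 1.0, -0.0, -0.001]
force: [-0.2, -0.1, -1.0]
finger_gap: 0.0096
```

{"op": "servo_tool", "data": {
  "increments": [
    {"delta_pos":[0,0,0.4],"roll":0,"jaw":5},
    {"delta_pos":[0,0,0.9],"roll":0,"jaw":5},
    {"delta_pos":[0,0,1.4],"roll":0,"jaw":5},
    {"delta_pos":[0,0,1.8],"roll":0,"jaw":5},
    {"delta_pos":[0,0,2.05],"roll":0,"jaw":5},
    {"delta_pos":[0,0,2.15],"roll":0,"jaw":5},
    {"delta_pos":[0,0,2.15],"roll":0,"jaw":5},
    {"delta_pos":[0,0,2.15],"roll":0,"jaw":5}
  ]
}}

```text
time: 33.95
tcp_pos: [0.4812, 0.3419, 0.0702]
tcp_rot: [0.003, 1.0, 0.001, 0.001]
force: [1.4, -0.0, -0.9]
finger_gap: 0.0094
```

```bash
python3 st.py;python3 look.py q .479 .341 .03
```

```text
33.95 [0.4812 0.3419 0.0702] yawx 179.67 z [ 0.001  0.001 -1.   ] F [ 1.37 -0.   -0.86] gap 0.0094 q [ 0.62  0.53 -0.    1.04  0.    0.62]
```

View pics/q.png

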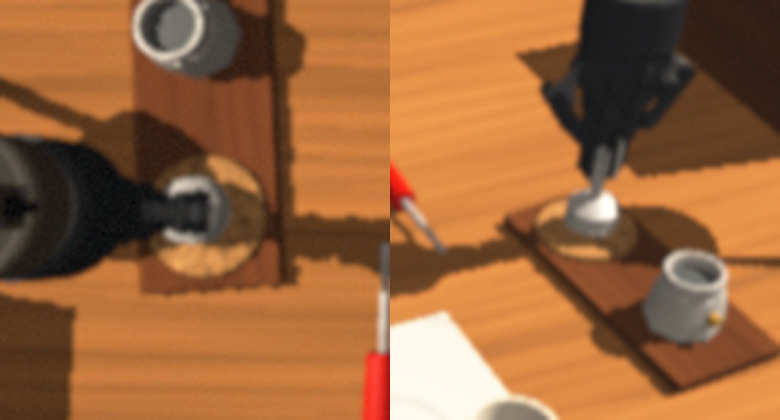

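{"op": "servo_tool", "data": {
  "increments": [
    {"delta_pos":[0.04,0,0.05],"roll":0,"jaw":5},
    {"delta_pos":[0.04,0,0.1],"roll":0,"jaw":5},
    {"delta_pos":[0.04,0,0.14],"roll":0,"jaw":5},
    {"delta_pos":[0.04,0,0.17],"roll":0,"jaw":5},
    {"delta_pos":[0.04,0,0.17],"roll":0,"jaw":5},
    {"delta_pos":[0.04,0,0.17],"roll":0,"jaw":5},
    {"delta_pos":[0.04,0,0.17],"roll":0,"jaw":5},
    {"delta_pos":[0.04,0,0.17],"roll":0,"jaw":5}
  ]
}}

```text
time: 35.05
tcp_pos: [0.4787, 0.3415, 0.0609]
tcp_rot: [0.003, 1.0, 0.0, 0.0]
force: [0.2, -0.0, -0.5]
finger_gap: 0.0095
```

```bash
python3 st.py;python3 look.py r .479 .341 .03
```

```text
35.05 [0.4787 0.3415 0.0609] yawx 179.67 z [ 0.  0. -1.] F [ 0.17 -0.04 -0.51] gap 0.0095 q [ 0.62  0.53 -0.02  1.02  0.    0.63]
```

View pics/r.png

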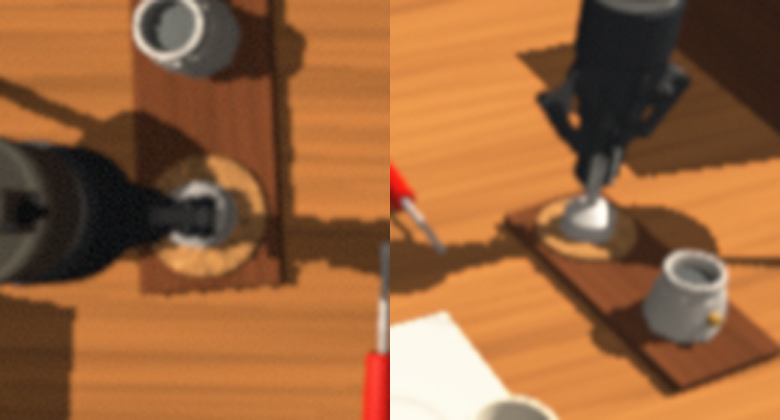

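{"op": "servo_tool", "data": {
  "increments": [
    {"delta_pos":[0,0,0.02],"roll":0,"jaw":5},
    {"delta_pos":[0,0,0.04],"roll":0,"jaw":5},
    {"delta_pos":[0,0,0.05],"roll":0,"jaw":5},
    {"delta_pos":[0,0,0.05],"roll":0,"jaw":5},
    {"delta_pos":[0,0,0.05],"roll":0,"jaw":5},
    {"delta_pos":[0,0,0.05],"roll":0,"jaw":5},
    {"delta_pos":[0,0,0.05],"roll":0,"jaw":5},
    {"delta_pos":[0,0,0.05],"roll":0,"jaw":5}
  ]
}}

```text
time: 36.15
tcp_pos: [0.4788, 0.3418, 0.0599]
tcp_rot: [0.003, 1.0, 0.0, 0.001]
force: [-2.2, -1.0, 8.3]
finger_gap: 0.0096
```

```bash
python3 st.py
```

```text
36.15 [0.4788 0.3418 0.0599] yawx 179.68 z [ 0.001  0.001 -1.   ] F [-2.24 -1.02  8.28] gap 0.0096 q [ 0.62  0.53 -0.02  1.01  0.    0.63]
```

Contact. Release and retreat.

{"op": "servo_tool", "data": {
  "increments": [
    {"delta_pos":[0,0,-0.02],"roll":0,"jaw":5},
    {"delta_pos":[0,0,-0.02],"roll":0,"jaw":15},
    {"delta_pos":[0,0,-0.02],"roll":0,"jaw":30},
    {"delta_pos":[0,0,-0.02],"roll":0,"jaw":45},
    {"delta_pos":[0,0,-0.02],"roll":0,"jaw":45},
    {"delta_pos":[0,0,-0.4],"roll":0,"jaw":45},
    {"delta_pos":[0,0,-1.2],"roll":0,"jaw":45},
    {"delta_pos":[0,0,-2.2],"roll":0,"jaw":45}
  ]
}}

```text
time: 37.15
tcp_pos: [0.4778, 0.3409, 0.1681]
tcp_rot: [0.003, 1.0, -0.001, -0.001]
force: [0.8, 1.0, 1.0]
finger_gap: 0.045
```

{"op": "servo_tool", "data": {
  "increments": [
    {"delta_pos":[0,0,-0.8],"roll":0,"jaw":45},
    {"delta_pos":[0.5,0,-1.5],"roll":0,"jaw":45},
    {"delta_pos":[1.0,-0.3,-2.0],"roll":0,"jaw":45},
    {"delta_pos":[1.5,-0.6,-2.4],"roll":0,"jaw":45},
    {"delta_pos":[2.0,-1.0,-2.4],"roll":0,"jaw":45},
    {"delta_pos":[2.2,-1.2,-2.4],"roll":0,"jaw":45},
    {"delta_pos":[2.2,-1.2,-2.4],"roll":0,"jaw":45},
    {"delta_pos":[2.2,-1.2,-2.4],"roll":0,"jaw":45}
  ]
}}

```text
time: 38.15
tcp_pos: [0.369, 0.2826, 0.288]
tcp_rot: [0.003, 1.0, 0.0, 0.0]
force: [-0.2, -0.2, -0.6]
finger_gap: 0.0452
```

```bash
python3 st.py
python3 - <<'E'
from fit import *
V=[imaging.camera("top"),imaging.camera("scene")]
save(V[0],"top_z.png"); save(V[1],"scene_z.png")
a=np.linspace(0,6.29,80); o=[]
B=dict(small=((.479,.341),.022,.07),medium=((.4466,-.3303),.029,.084),large=((.567,-.095),.037,.1))
for v in V:
    row=[]
    for k,((x,y),r,h) in B.items():
        im=v["color"].copy()
        for rr,z,c in((.042,.016,(0,255,0)),(r,.016,(0,0,255)),(.006,.016+h,(255,0,255))):
            cv2.polylines(im,[np.int32(16*proj(v,np.c_[x+rr*np.cos(a),y+rr*np.sin(a),0*a+z]))],True,c,1,cv2.LINE_AA,4)
        u=proj(v,[x,y,.04])[0].astype(int)
        row.append(cv2.resize(im[u[1]-40:u[1]+40,u[0]-40:u[0]+40],(260,260),interpolation=cv2.INTER_CUBIC))
    o.append(np.hstack(row))
cv2.imwrite("pics/chk.png",np.vstack(o)[:,:,::-1])
for v in V:
  for q in("cup","pusher","screwdriver"):
    r=spotter.spot_point(q,v)[:1]
    if r: print(q,np.round(r[0]["uv"],1),round(r[0]["conf"],2))
E
```

```text
38.15 [0.369  0.2826 0.288 ] yawx 179.66 z [ 0.  0. -1.] F [-0.18 -0.23 -0.63] gap 0.0452 q [0.65 0.15 0.04 1.46 0.   0.66]
cup [215.9 141.4] 0.95
pusher [270.7 280.2] 0.59
screwdriver [176.8 291.7] 0.78
cup [374.9 258.7] 0.82
pusher [268.1 186.8] 0.61
screwdriver [336.5 170.5] 0.83
```

View pics/chk.png

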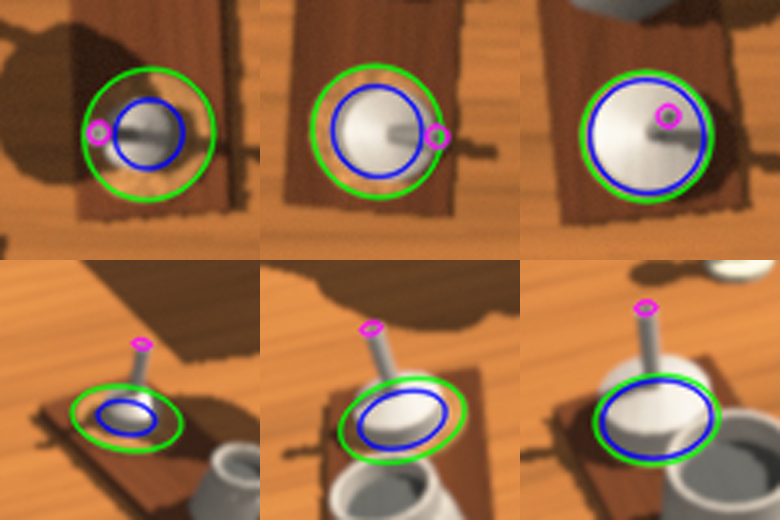

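View pics/top_z.png

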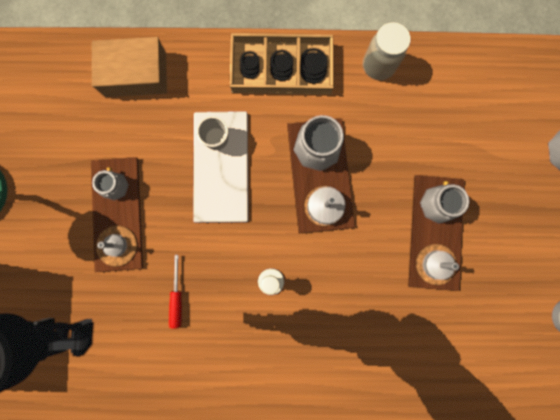

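```bash
python3 -c "
from cell import order; print(order.sign_off())"
```

```text
the job is handed in; nothing more can be done
None
```

I handed the job in at about 38 s, with every funnel standing spout up on the pad of its own size. `sign_off` returned no verdict, so the result rests on my own checks.

- **Moves:** I parked the small funnel on the free half of the slab, released it and saw it standing. I then moved the medium funnel to the medium board, the large one to the large board, and the small one from the slab to the small board. In each final placing I let go only after the force reading showed contact, at 5–8 N.
- **Final picture check:** I drew each funnel's expected outline and tube tip, centred on its pad, over both camera pictures. All three agreed to roughly 3 mm by eye, against the 12 mm limit.
- **Other objects:** The cup showed no movement beyond detector noise. The pusher also looks unmoved, although the first scene-camera detection of it was a false one and gave nothing to compare. The screwdriver's detected point shifted by up to 5 pixels, about 10 mm, in the top picture. The gripper never came near it and it looks the same in the pictures, so I took this as detector noise.
- **Disagreements:** My board fits from the two cameras differed by 3–6 mm in x, so I used values between them. One late refit of the small board failed because the arm hid the pad, so I ignored it and checked the pad in the scene picture instead.

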